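Turn over the globe's base plate on the ramp stand

ROBOT

A 6-joint arm with a two-finger parallel gripper is mounted at the origin on the work surface. World frame = base frame: x ahead of the robot, y to its left, z up, the work surface at z = 0. Lengths are in m, angles in rad, forces in N, time in s.
With the tool pointing down it reaches from about 0.35 to 0.925 m from the base axis. Payload 6.4 kg.
Tool frame: the origin (TCP) lies midway between the tips of the shut fingers; the grasp point (between the pads) lies 19 mm behind it; z points along the fingers, y is the direction in which the jaws open and shut (so a half turn about z gives the same grasp; the last joint's range is limited). The gripper opens to 85 mm and grips with 20 to 120 N. Pads are 22 mm wide; open, the fingers measure 114 mm over their backs; the gripper's body (76 mm by 85 mm) begins 54 mm behind the grasp point. The pads swing forward as they close: fully open they stand 13 mm farther back than shut.
Start: joints at [-1.373, 0.245, 1.558, -0, 1.339, -0.174], TCP at [0.236, -0.606, 0.199] pointing down, gripper open.
Joint ranges: [-3.13, 3.13], [-1.02, 2.26], [0.13, 2.54], [-0.95, 4.09], [0.21, 2.88], [-2.74, 2.74]. Speed limits (rad/s): [2.57, 2.57, 3.14, 3.14, 3.14, 3.14].

INTERFACE

Orientations are given as [roll, pitch, yaw] about the fixed x, y, z axes, in that order (R = Rz(yaw) Ry(pitch) Rx(roll)).
In Python, from workcell import arm, get_image, camera_info, spotter gives the robot as it stands. The module is installed in compiled form; this text tells all that it offers.
- The arm moves only by the shell command python3 -m handwheel 'ROWS' [OPENING]. ROWS is JSON, a list of rows, each an object with "linear": the shift along the tool's x, y, z in mm, a list of three; "yaw": the turn about the tool's z in degrees. A call has 1 to 8 rows; each row shifts and turns the commanded pose from where the row before left it, along the tool's axes as they then stand; what a row does not reach is not made up. A row lasts 1/10 s, in which the tool goes at most 50 mm and 8.59 degrees, less where a joint would pass 70% of its speed; a pose out of reach is approached as far as the arm can. A call is refused whole if a number of a shift passes 50 or a number of a turn 8.59, either way. A call with a gripper value outside its range is refused whole. OPENING is the closure, from 0 (fully open) to 1 (shut), set as the call begins (- or left out, the last holds). The fingers move at their own pace and stop on an object; the grip force is fixed at half the most. Time passes only in rows, so rows that do not move let the fingers close. It gives the time, the measured TCP pose, the force and the opening at its end, in the units of the state.
- arm.read_state(): the state, without advancing time (a new reading comes with each control period).
- get_image(name): name is "scene" or "top" or "wrist"; returns (picture, depth): 480x640x3 uint8, red, green, blue; 480x640 float32, m along the optical axis (not along the pixel's ray), 0 where there is no reading.
- camera_info(name): a dict with "fx", "fy", "cx", "cy" (pixels), "dist" ([k1, k2, p1, p2, k3] as OpenCV has them; the pictures are not rectified), "R" (3x3) and "t" (3): a world point X has camera coordinates R X + t; the wrist camera has in their place "mount" (4x4, takes a point from camera to tool coordinates, whose origin is the TCP and whose axes are the flange's). Camera axes: x right, y down, z forward; pixel columns grow to the right and rows downward; lengths in m; the calibration is good to about 2 mm. A picture is of the moment at which its call begins: read the wrist's pose just before it. camera_info takes no time and is no camera call.
- arm.finish_job(): hands the job in, once; it reports no verdict.
Trained networks look in the newest picture that a camera, given by its name, has taken for a name from the list of things; names that differ only in an ending like _2 or _b are one class to them, and where a whole thing is asked for, a point or a joint stands for the part that bears it (a point fixed in the world has none). Each returns a list of dicts, best first, with "p" (0 to 1); they miss things now and then, are a little off and sometimes report something else, mostly with a low value. They report only what shows in the picture. A call takes as long as a camera call.
- spotter.recognise(target, camera): "at" ([x, y, z] in m, in world coordinates, good to about 4 mm: the middle of the surface that is visible of it).
- spotter.outline_of(target, camera): "pixels" (480x640 bool, what is visible of it).
The state is a dict: "clock": time; "q": joint angles; "joint_vel": joint speeds; "tau": joint torques, N m; "position": TCP position; "tcp_rot": TCP orientation; "wrist_force": force on the tool from outside, world axes, zero at the start; "wrist_torque": the same for the moment, N m; "finger_gap": opening from 0.0 (shut) to 1.0 (fully open).
Only numpy, scipy, OpenCV 4.12 (cv2) and the standard library are available. Lean on these libraries where they do the work, as an engineer would, in place of code of your own. Each camera call takes 0.05 s, during which the arm holds its last target. There are 200 camera calls.

TASK

Turn the globe's base plate over on the turning stand: set it on a short edge in the groove at the head of the ramp, leaning centrally on the metal backrest with its green face outward, and let go of it. Then take it by its upper edge and tip it over the ridge so that it drops onto the ramp cork face up, and push it down the ramp until its lower edge lies flush and square against the red stop, centred between the ramp's sides; let go. Leave the fox, the toy engine and the amber dome where they stand.

Things in the scene. Friction and masses are not known exactly. Their poses are not given: they have to be found in the camera images.
- stand: Fixed wooden turning stand, 100 mm wide (y), no side walls. Origin on the bench, under the ridge's middle; x points level in the downhill direction, z up. On the +x side of the ridge is the ramp with a red stop at its foot, on the -x side a groove with a metal backrest. The wood may be rough enough that the plate stops part way down the ramp.
- ridge (a point): Middle of the ridge, a level edge along the stand's y, 105 mm above the bench. From it the ramp, 200 mm long along the slope, falls 24 degrees towards the stand's +x; towards -x an 18 mm wide ledge falls 38 degrees to the groove.
- groove (a point): Middle of the groove line, 14 mm to -x of the ridge and 11 mm lower. From it the aluminium backrest rises 85 mm along its face, square to the ledge, leaning back 38 degrees from vertical towards -x. It is 50 mm wide (y), 8 mm thick, with free air beside and behind it. A plate standing in the groove rises 45 mm beyond its top edge.
- stop (a point): Middle of the line where the ramp surface meets the red stop, 183 mm to +x of the ridge and 24 mm above the bench. The stop's face is square to the ramp and 20 mm high.
- plate_center (a point): Centre of the loose globe base plate: rigid flat rectangle 130 (x) by 68 (y) by 12 mm (z), about 0.16 kg, one face green enamel (+z, up at the start), the other cork (-z), ends alike. Starts flat on the bench, centre 6 mm up. Standing in the groove, leaning on the backrest, its centre is at x -50, z 149 mm in the stand's frame; lying cork up against the stop, at x 126, z 56.
- plate: The same base plate; origin at the centre of its cork face, z towards the green face.
- fox: Bystander: sitting porcelain fox, white and terracotta, 127 mm tall, 70 mm across; origin at its foot's centre.
- engine: Bystander: wooden toy train engine, 130 mm long (x), 68 mm wide, 104 mm high; origin at the centre of its underside.
- dome: Bystander: amber glass dome on a round wooden foot 104 mm across, 122 mm tall; origin at the centre of its underside.
- vise: Fixed cast iron vise with cork jaws, holding a chipped globe base, 120 by 170 mm, 160 mm high in all; origin at the centre of its underside. Not part of the work.

How it is judged:
On the way:
1. the plate stands in the groove, leaning at rest on the backrest, green face outward, let go of (x of plate_center in the frame of stand between -0.062 and -0.036 m and y of plate_center in the frame of stand between -0.018 and 0.018 m and z of plate_center in the frame of stand between 0.136 and 0.162 m and angle between plate_center's own z axis and vertical between 0.75 and 1.08 rad and linear speed of plate below 0.02 m/s and contact force between the fingers and plate below 0.1 N), for 0.2 s.
At the end, for the whole second after the job is handed in: The plate lies on the ramp cork face up, at rest and released, its lower edge within about 5 mm of the red stop, within 15 mm of the ramp's centre line and within about 7 degrees of square (x of plate_center in the frame of stand between 0.1208 and 0.1315 m and y of plate_center in the frame of stand between -0.015 and 0.015 m and z of plate_center in the frame of stand between 0.049 and 0.063 m and angle between plate_center's own z axis and vertical above 2.6 rad and angle between the y axis of plate_center and the y axis of stand, either way round below 0.12 rad and linear speed of plate below 0.02 m/s and contact force between the fingers and plate below 0.1 N); the robot touches nothing.
It fails at once if the fox is moved by more than 20 mm (distance of fox from where it was at the start of the episode above 0.02 m).
It fails at once if the engine is moved by more than 20 mm (distance of engine from where it was at the start of the episode above 0.02 m).
It fails at once if the dome is moved by more than 20 mm (distance of dome from where it was at the start of the episode above 0.02 m).
It also fails if it takes over 72 s, if anything falls off the work surface, if the arm or the gripper's body presses on something with over 40 N, if the wrist force passes 120 N, or if a joint passes its speed limit or range.

## Working session

There is one attempt and no reset: what is moved stays moved. The work goes in short steps, Python scripts to look and compute and a shell command to move; the robot and the scene stay as the last step left them, time stands still between calls to the robot, and variables do not carry over. Pictures are saved under pics/ and viewed, about 8 in all and at most 12, crops included, and the job is handed in when it is done.

```bash
mkdir -p pics; cat > h.py <<'E'
import numpy as np, cv2
from workcell import arm, get_image, camera_info, spotter
np.set_printoptions(precision=4,suppress=True)
def world(name,pts,d):  # pixel list -> world
    c=camera_info(name);K=np.array([[c['fx'],0,c['cx']],[0,c['fy'],c['cy']],[0,0,1]])
    u=cv2.undistortPoints(np.float64(pts).reshape(-1,1,2),K,np.float64(c['dist'])).reshape(-1,2)
    z=np.array([d[int(p[1]),int(p[0])] for p in pts])
    P=np.c_[u*z[:,None],z]
    return (P-np.array(c['t']))@np.array(c['R'])
def save(n,im): cv2.imwrite('pics/'+n,cv2.cvtColor(im,cv2.COLOR_RGB2BGR))
E
python3 - <<'E'
from h import *
print(arm.read_state())
for n in ['top','scene']:
    im,d=get_image(n); save(n+'0.png',im); np.save(n+'0.npy',d)
    c=camera_info(n); print(n,c['fx'],'cam at',-np.array(c['R']).T@np.array(c['t']))
    for t in ['plate','stand','ridge','groove','stop','fox','engine','dome','vise']:
        r=spotter.recognise(t,n); print(n,t,[(np.round(x['at'],3),round(x['p'],2)) for x in r[:2]])
E
```

```text
{'clock': 0.0, 'q': array([-1.3731,  0.2458,  1.559 ,  0.    ,  1.3387, -0.1741]), 'joint_vel': array([-0.    , -0.0008, -0.0004,  0.0006,  0.0007,  0.002 ]), 'tau': array([ -0.0002, -42.9507, -32.6127,  -0.0002,   0.0054,  -0.    ]), 'position': array([ 0.236 , -0.605 ,  0.1978]), 'tcp_rot': array([-3.1397, -0.0004,  0.3718]), 'wrist_force': array([-0.1818,  0.9007, -0.0017]), 'wrist_torque': array([ 0.0395,  0.0223, -0.0044]), 'finger_gap': 1.005515089258022}
top 505.0967172948281 cam at [ 0.5581 -0.0394  1.1381]
top plate [(array([0.712, 0.317, 0.055]), 0.72), (array([0.522, 0.279, 0.012]), 0.68)]
top stand [(array([ 0.551, -0.105,  0.072]), 0.66)]
top ridge [(array([ 0.543, -0.106,  0.074]), 0.94)]
top groove [(array([ 0.548, -0.107,  0.07 ]), 0.91)]
top stop [(array([ 0.547, -0.106,  0.072]), 0.89)]
top fox [(array([0.712, 0.316, 0.055]), 0.6)]
top engine [(array([ 0.746, -0.23 ,  0.075]), 0.92)]
top dome [(array([ 0.681, -0.378,  0.088]), 0.55)]
top vise [(array([0.773, 0.064, 0.11 ]), 0.93), (array([ 0.748, -0.229,  0.076]), 0.24)]
scene 491.5521186208625 cam at [ 1.4753 -0.1346  0.6565]
scene plate [(array([0.536, 0.274, 0.012]), 0.98)]
scene stand [(array([ 0.565, -0.124,  0.042]), 0.89)]
scene ridge [(array([ 0.564, -0.129,  0.044]), 0.73)]
scene groove [(array([ 0.565, -0.126,  0.041]), 0.64)]
scene stop [(array([ 0.566, -0.127,  0.042]), 0.66)]
scene fox [(array([0.732, 0.32 , 0.05 ]), 0.81)]
scene engine [(array([ 0.776, -0.228,  0.058]), 0.68)]
scene dome [(array([ 0.716, -0.387,  0.063]), 0.92), (array([ 0.564, -0.127,  0.043]), 0.57)]
scene vise [(array([0.811, 0.052, 0.085]), 0.9), (array([ 0.776, -0.224,  0.055]), 0.41)]
```

View pics/top0.png

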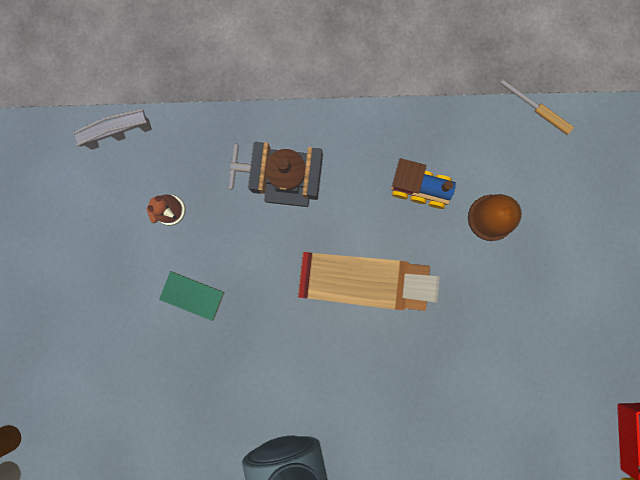

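View pics/scene0.png

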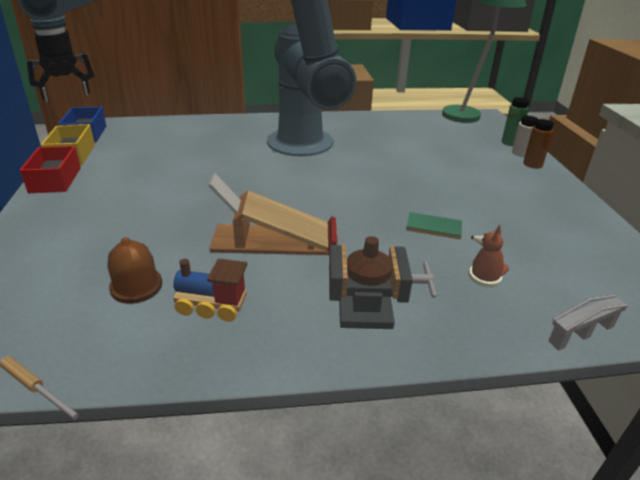

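```bash
cat > m.py <<'E'
from h import *
im=cv2.cvtColor(cv2.imread('pics/top0.png'),cv2.COLOR_BGR2RGB); d=np.load('top0.npy')
hsv=cv2.cvtColor(im,cv2.COLOR_RGB2HSV)
v,u=np.mgrid[0:480,0:640]; pts=np.c_[u.ravel(),v.ravel()]
W=world('top',pts,d).reshape(480,640,3)
def rect(m,n,uselow=None):
    P=W[m][:,:2].astype(np.float32)*1000
    (c,s,a)=cv2.minAreaRect(P); print(n,m.sum(),'c',np.round(c,1),'size',np.round(s,1),'ang',round(a,2),'z med',np.median(W[m][:,2]).round(4))
    return c,s,a
H,S,V=[hsv[...,i] for i in range(3)]
g=(H>60)&(H<90)&(S>120)&(u>150)&(u<235)&(v>260)&(v<330); rect(g,'plate')
box=(u>290)&(u<445)&(v>245)&(v<318)
red=box&((H<6)|(H>174))&(S>150); rect(red,'stop')
P=W[box]; 
tan=box&(H>10)&(H<25)&(V>150)&(S>60)&(d>0)&(W[...,2]>.02); c=rect(tan,'ramp')
A=np.c_[W[tan][:,:2],np.ones(tan.sum())]; co=np.linalg.lstsq(A,W[tan][:,2],rcond=None)[0]; print('ramp plane',co,'slope deg',np.degrees(np.arctan(np.hypot(*co[:2]))),'downhill yaw',np.degrees(np.arctan2(-co[1],-co[0])), 'resid',np.std(A@co-W[tan][:,2]))
gr=box&(S<60)&(V>150)&(W[...,2]>.05); rect(gr,'backrest'); Q=W[gr]; print(Q.min(0),Q.max(0))
for r,cc in [(282,range(296,444,6))]:
    for x in cc: print((x,r),im[r,x],W[r,x].round(4))
E
python3 m.py
```

```text
plate 574 c [517.1 156.7] size [387.5 101.3] ang 87.17 z med 0.0129
stop 244 c [565.5  22.5] size [17.6 98.3] ang 83.0 z med 0.0403
ramp 4194 c [ 549.4 -101.9] size [231.4 100. ] ang 82.88 z med 0.0682
ramp plane [-0.0556 -0.438   0.062 ] slope deg 23.822472481209854 downhill yaw 82.76313022860693 resid 0.0024556763928911345
backrest 866 c [ 528.6 -141.2] size [ 65.  201.8] ang 1.71 z med 0.1327
[ 0.4957 -0.2415  0.0893] [ 0.5625 -0.0394  1.1381]
(296, 282) [121 133 139] [ 0.5491  0.0449 -0.0011]
(302, 282) [145  47  44] [0.5492 0.0287 0.0405]
(308, 282) [98 47 43] [0.5489 0.0164 0.0278]
(314, 282) [178 144  95] [0.5487 0.0031 0.0298]
(320, 282) [176 141  96] [ 0.5485 -0.0101  0.0332]
(326, 282) [181 146  98] [ 0.5484 -0.0233  0.0411]
(332, 282) [190 153 100] [ 0.5482 -0.0363  0.0465]
(338, 282) [190 153 103] [ 0.5481 -0.0492  0.0555]
(344, 282) [182 150 100] [ 0.5479 -0.0619  0.0596]
(350, 282) [179 145  98] [ 0.5477 -0.0746  0.0593]
(356, 282) [176 142  96] [ 0.5476 -0.0869  0.0693]
(362, 282) [174 142  93] [ 0.5474 -0.0991  0.0768]
(368, 282) [173 141  93] [ 0.5473 -0.1113  0.0817]
(374, 282) [164 133  90] [ 0.5471 -0.1235  0.0856]
(380, 282) [161 132  87] [ 0.547  -0.1352  0.0924]
(386, 282) [173 140  95] [ 0.5468 -0.1472  0.0955]
(392, 282) [186 151 100] [ 0.5466 -0.1591  0.0993]
(398, 282) [147 101  61] [ 0.5465 -0.1706  0.1051]
(404, 282) [171 159 145] [ 0.5461 -0.1843  0.0939]
(410, 282) [175 169 154] [ 0.5461 -0.1943  0.1093]
(416, 282) [169 165 149] [ 0.546  -0.2045  0.1208]
(422, 282) [177 170 157] [ 0.546  -0.2146  0.1318]
(428, 282) [181 174 160] [ 0.546  -0.2234  0.1478]
(434, 282) [184 178 162] [ 0.5459 -0.2335  0.1556]
(440, 282) [120 133 141] [ 0.5436 -0.2781 -0.0024]
```

```bash
cat >> m.py <<'E'
print('----')
# plate: intersect mask pixels with z=0.012 plane
def onplane(m,z):
    c=camera_info('top');p=np.c_[u[m],v[m]]; a=world('top',p,np.ones_like(d)); b=-np.array(c['R']).T@np.array(c['t'])
    r=a-b; return b+r*((z-b[2])/r[:,2])[:,None]
P=onplane(g,.012)[:,:2]; print(cv2.minAreaRect((P*1000).astype(np.float32)), P.mean(0), g.sum())
q=P-P.mean(0); w,vv=np.linalg.eigh(q.T@q/len(q)); print('pca yaw',np.degrees(np.arctan2(vv[1,1],vv[0,1])),np.sqrt(12*w))
gg=box&(S<60)&(V>140)&(W[...,2]>.09)&(W[...,2]<.17); rect(gg,'backrest')
E
python3 m.py | sed -n '/----/,$p'; python3 - <<'E'
from h import *
im,d=get_image('top'); o=spotter.outline_of('plate','top')
for x in o: 
    m=x['pixels']; ys,xs=np.nonzero(m); print(x['p'],m.sum(),xs.mean(),ys.mean())
    im[m]=im[m]//2+np.uint8([120,0,120])
im=im.astype(np.uint8)
import cv2
print(cv2.cvtColor(im[270:320:8,170:215:10],cv2.COLOR_RGB2HSV)[...,:2].tolist())
E
```

```text
----
((523.4002075195312, 280.3653259277344), (127.14098358154297, 65.38356018066406), 68.21360778808594) [0.5218 0.2732] 574
pca yaw 67.11989921199107 [0.0747 0.1343]
backrest 865 c [ 524.4 -200.2] size [77.7 74.6] ang 83.02 z med 0.1327
0.89 1880 192.00478723404257 295.6372340425532
[[[101, 41], [103, 41], [100, 37], [103, 40], [101, 39]], [[145, 163], [146, 164], [100, 18], [104, 37], [101, 38]], [[145, 167], [145, 164], [145, 163], [145, 162], [149, 170]], [[145, 168], [146, 165], [145, 166], [145, 164], [145, 163]], [[146, 168], [146, 166], [145, 166], [145, 164], [145, 162]], [[101, 38], [102, 40], [145, 165], [145, 164], [145, 161]], [[103, 36], [101, 35], [100, 40], [102, 36], [145, 163]]]
```

```bash
cat >> h.py <<'E'
from scipy.spatial.transform import Rotation as Ro
def to(x,y,z,yaw=None):   # tool-axis mm and yaw deg (linear first, then turn) to a TCP target
    s=arm.read_state();R=Ro.from_euler('xyz',s['tcp_rot'])
    dl=R.inv().apply(np.array([x,y,z])-s['position'])*1000
    print('clock',s['clock'],'pos',s['position'],'rpy',np.degrees(s['tcp_rot']).round(2),'F',s['wrist_force'].round(1),'gap',round(s['finger_gap'],3))
    print('go linear',dl.round(1), 'yaw', None if yaw is None else round(-(yaw-np.degrees(s['tcp_rot'][2])+180)%360-180 if 0 else np.degrees(s['tcp_rot'][2])-yaw,2))
E='S=stand'
e=np.array([np.cos(np.radians(83)),np.sin(np.radians(83))]); n=np.array([-e[1],e[0]])
ridge=np.array([.5414,-.1669])
def st(x,y=0): return ridge+x*e+y*n     # stand frame -> world xy
def w2s(p): q=np.asarray(p)[...,:2]-ridge; return np.stack([q@e,q@n],-1)
E
python3 -m handwheel '[{"linear":[0,0,0],"yaw":-7.8},{"linear":[0,0,0],"yaw":-7.8},{"linear":[0,0,0],"yaw":-7.8},{"linear":[0,0,0],"yaw":-7.8},{"linear":[0,0,0],"yaw":-7.8},{"linear":[0,0,0],"yaw":-7.8}]' 0
python3 -c "
from h import *
to(.5063,.2382,.1,68.2)"
```

```text
clock: 1.7
position: [0.2361, -0.6056, 0.1989]
tcp_rot: [-3.142, -0.0, 1.194]
wrist_force: [-0.3, 0.8, -0.5]
finger_gap: 1.001
clock 1.7 pos [ 0.2361 -0.6056  0.1989] rpy [-180.     -0.     68.42] F [-0.3  0.8 -0.5] gap 1.001
go linear [884.  -59.1  98.9] yaw 0.22
```

```bash
python3 -m handwheel '[{"linear":[44,0,0]},{"linear":[44,0,0]},{"linear":[44,0,0]},{"linear":[44,0,0]},{"linear":[44,0,0]},{"linear":[44,0,0]},{"linear":[44,0,0]},{"linear":[44,0,0]}]' 0 | head -2
python3 -m handwheel '[{"linear":[44,0,0]},{"linear":[44,0,0]},{"linear":[44,0,0]},{"linear":[44,0,0]},{"linear":[44,0,0]},{"linear":[44,0,0]},{"linear":[44,-20,0]},{"linear":[44,-20,0]}]' | head -2
python3 -m handwheel '[{"linear":[44,-19,0]},{"linear":[44,0,20]},{"linear":[44,0,20]},{"linear":[44,0,20]},{"linear":[0,0,0]}]' | head -2
python3 - <<'E'
from h import *
to(.5063,.2382,.1,68.2)
s=arm.read_state(); im,d=get_image('wrist'); save('w1.png',im); np.save('w1.npy',d)
im,d=get_image('top'); save('t1.png',im)
c=camera_info('wrist'); M=np.array(c['mount']); print(M,c['fx'])
hsv=cv2.cvtColor(cv2.imread('pics/w1.png'),cv2.COLOR_BGR2HSV); g=((hsv[...,0]>60)&(hsv[...,0]<90)&(hsv[...,1]>110)).astype(np.uint8)
k=max(cv2.findContours(g,0,2)[0],key=cv2.contourArea); r=cv2.minAreaRect(k); print(r)
K=np.array([[c['fx'],0,c['cx']],[0,c['fy'],c['cy']],[0,0,1]])
b=np.r_[cv2.boxPoints(r),[r[0]]]; un=cv2.undistortPoints(b.reshape(-1,1,2).astype(float),K,np.array(c['dist'])).reshape(-1,2)
R=Ro.from_euler('xyz',s['tcp_rot']).as_matrix()
ray=(np.c_[un,np.ones(5)]@M[:3,:3].T)@R.T; o=s['position']+R@M[:3,3]
P=o+ray*((.012-o[2])/ray[:,2])[:,None]; print(P)
E
```

```text
clock 1.7 pos [ 0.2361 -0.6056  0.1989] rpy [-180.     -0.     68.42] F [-0.3  0.8 -0.5] gap 1.001
go linear [884.  -59.1  98.9] yaw 0.22
[[ 0.0002 -0.9651 -0.262   0.0648]
 [ 1.      0.0003 -0.0005 -0.001 ]
 [ 0.0005 -0.262   0.9651 -0.1753]
 [ 0.      0.      0.      1.    ]] 363.1742138185616
((18.250001907348633, 462.75006103515625), (1.4142134189605713, 0.7071067094802856), 45.0)
[[-0.2754 -0.7746  0.012 ]
 [-0.274  -0.7741  0.012 ]
 [-0.2737 -0.776   0.012 ]
 [-0.275  -0.7766  0.012 ]
 [-0.2745 -0.7753  0.012 ]]schema error: expected keys linear, yaw
schema error: expected keys linear, yaw
schema error: expected keys linear, yaw
```

View pics/w1.png

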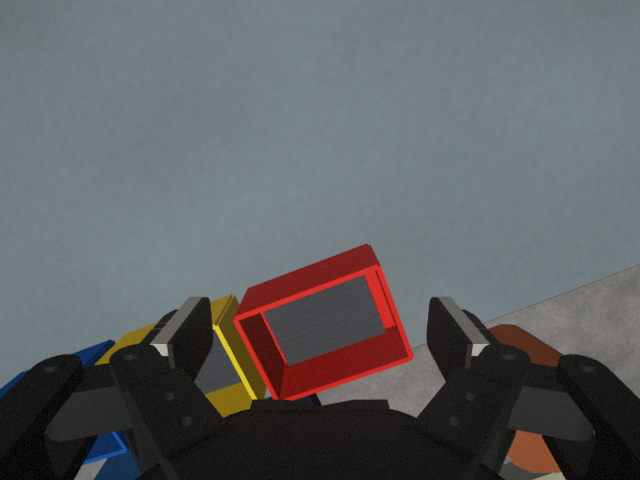

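The wrist picture only shows the red bin under the gripper at about (325,325). Every row needs a yaw key, so those moves were refused and the arm stayed put. I'm sending them again with the key added.

```bash
python3 -m handwheel '[{"linear":[44,0,0],"yaw":0},{"linear":[44,0,0],"yaw":0},{"linear":[44,0,0],"yaw":0},{"linear":[44,0,0],"yaw":0},{"linear":[44,0,0],"yaw":0},{"linear":[44,0,0],"yaw":0},{"linear":[44,0,0],"yaw":0},{"linear":[44,0,0],"yaw":0}]' 0 | head -2
python3 -m handwheel '[{"linear":[44,0,0],"yaw":0},{"linear":[44,0,0],"yaw":0},{"linear":[44,0,0],"yaw":0},{"linear":[44,0,0],"yaw":0},{"linear":[44,0,0],"yaw":0},{"linear":[44,0,0],"yaw":0},{"linear":[44,-20,0],"yaw":0},{"linear":[44,-20,0],"yaw":0}]' | head -2
python3 -m handwheel '[{"linear":[44,-19,0],"yaw":0},{"linear":[44,0,20],"yaw":0},{"linear":[44,0,20],"yaw":0},{"linear":[44,0,20],"yaw":0},{"linear":[0,0,0],"yaw":0}]' | head -2
cat > wl.py <<'E'
from h import *
import sys
to(.5063,.2382,.1,68.2)
s=arm.read_state(); im,d=get_image('wrist'); save(sys.argv[1],im)
c=camera_info('wrist'); M=np.array(c['mount'])
hsv=cv2.cvtColor(im,cv2.COLOR_RGB2HSV); g=((hsv[...,0]>60)&(hsv[...,0]<90)&(hsv[...,1]>110)).astype(np.uint8)
k=max(cv2.findContours(g,0,2)[0],key=cv2.contourArea); k=cv2.convexHull(k).reshape(-1,2)
K=np.array([[c['fx'],0,c['cx']],[0,c['fy'],c['cy']],[0,0,1]])
un=cv2.undistortPoints(k.reshape(-1,1,2).astype(float),K,np.array(c['dist'])).reshape(-1,2)
R=Ro.from_euler('xyz',s['tcp_rot']).as_matrix()
ray=(np.c_[un,np.ones(len(un))]@M[:3,:3].T)@R.T; o=s['position']+R@M[:3,3]
P=o+ray*((.012-o[2])/ray[:,2])[:,None]; print('area',g.sum(),cv2.minAreaRect((P[:,:2]*1000).astype(np.float32)))
E
python3 wl.py w2.png
```

```text
clock: 2.6
position: [0.3678, -0.2774, 0.1991]
clock: 3.4
position: [0.4616, 0.0643, 0.1992]
clock: 3.9
position: [0.508, 0.236, 0.1346]
clock 3.9 pos [0.508  0.236  0.1346] rpy [-179.66    0.18   68.18] F [-1.  -0.1 -0.3] gap 0.997
go linear [ 1.5 -2.2 34.6] yaw -0.02
area 13491 ((522.300537109375, 279.1595153808594), (128.70896911621094, 67.12779998779297), 68.01338195800781)
```

View pics/w2.png

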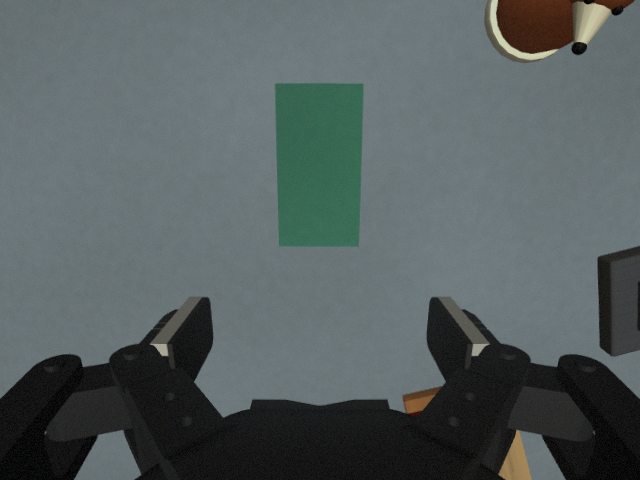

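The plate shows green at x 275–363, y 84–246, square to the pads and midway between them. That agrees with the top-camera fit. I'll go down now and grip near the end that will be on top.

```bash
python3 -m handwheel '[{"linear":[0,-3,30],"yaw":0},{"linear":[0,0,30],"yaw":0},{"linear":[0,0,30],"yaw":0},{"linear":[0,0,30],"yaw":0},{"linear":[0,0,15],"yaw":0},{"linear":[0,0,2],"yaw":0},{"linear":[0,0,0],"yaw":0}]' 0
python3 -m handwheel '[{"linear":[0,0,0],"yaw":0},{"linear":[0,0,0],"yaw":0},{"linear":[0,0,0],"yaw":0},{"linear":[0,0,0],"yaw":0},{"linear":[0,0,0],"yaw":0},{"linear":[0,0,0],"yaw":0}]' 1
```

```text
clock: 4.65
position: [0.5077, 0.2338, 0.0031]
tcp_rot: [3.14, -0.001, 1.187]
wrist_force: [0.8, 0.4, -0.1]
finger_gap: 0.997
clock: 5.25
position: [0.5068, 0.2341, 0.0019]
tcp_rot: [3.142, -0.0, 1.189]
wrist_force: [-1.0, -1.2, 0.9]
finger_gap: 0.003
```

```bash
python3 wl.py w3.png
```

```text
clock 5.25 pos [0.5068 0.2341 0.0019] rpy [180.   -0.   68.1] F [-1.  -1.2  0.9] gap 0.003
go linear [  3.7  -2.  -98.1] yaw -0.1
area 40790 ((522.510498046875, 279.08837890625), (129.65036010742188, 67.77409362792969), 68.01705169677734)
```

View pics/w3.png

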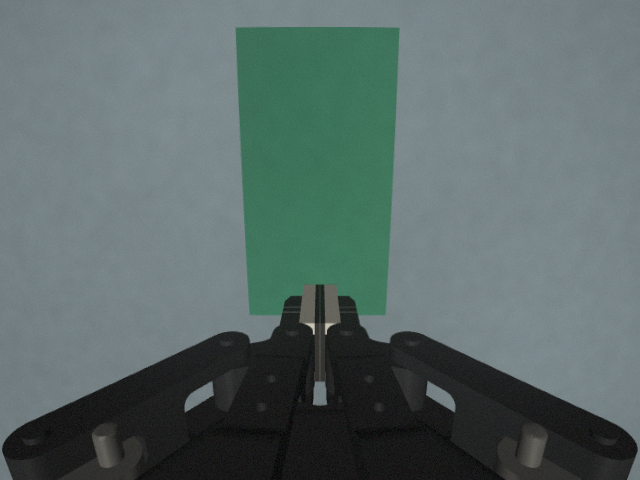

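```bash
python3 - <<'E'
from h import *
s=arm.read_state(); im,d=get_image('wrist'); c=camera_info('wrist'); M=np.array(c['mount'])
K=np.array([[c['fx'],0,c['cx']],[0,c['fy'],c['cy']],[0,0,1]])
px=[(320,100),(320,250),(310,275),(310,283),(310,288),(310,295),(330,288),(310,310),(310,330),(310,350),(290,310),(265,310)]
for p in px:
    z=d[p[1],p[0]]; un=cv2.undistortPoints(np.float64(p).reshape(1,1,2),K,np.array(c['dist'])).ravel()
    t=M[:3,:3]@(np.r_[un,1]*z)+M[:3,3]; print(p,im[p[1],p[0]],'depth',round(float(z),4),'tool mm',(t*1000).round(1))
print(s['position'],s['q'])
E
```

```text
(320, 100) [ 59 115  89] depth 0.1531 tool mm [ 83.2  -0.9 -11.7]
(320, 250) [ 59 117  94] depth 0.1717 tool mm [ 16.3  -0.8 -10.6]
(310, 275) [ 67 121  95] depth 0.1741 tool mm [  4.   -5.6 -11.5]
(310, 283) [ 60 116  92] depth 0.1766 tool mm [ -0.6  -5.7 -10.1]
(310, 288) [97 99 87] depth 0.145 tool mm [  9.2  -4.9 -40.2]
(310, 295) [102 101  92] depth 0.1382 tool mm [  9.2  -4.7 -47.2]
(330, 288) [98 99 90] depth 0.1445 tool mm [  9.4   3.1 -40.7]
(310, 310) [100 102  94] depth 0.1257 tool mm [  9.2  -4.4 -60.2]
(310, 330) [30 32 31] depth 0.1095 tool mm [ 10.5  -3.9 -76.6]
(310, 350) [26 24 25] depth 0.1026 tool mm [  8.4  -3.7 -84.3]
(290, 310) [31 35 35] depth 0.1341 tool mm [  5.5 -12.  -52.5]
(265, 310) [ 63 119  94] depth 0.1807 tool mm [-15.2 -28.3  -9.9]
[0.5068 0.234  0.0019] [0.2295 0.2996 1.8954 0.     0.9467 0.6117]
```

The plate hasn't moved, so the fingers closed above it. The wrist depth puts the shut pad tips near tool z −39 mm, about 40 mm short of the stated TCP. I'll check that with the fingers open before going lower.

```bash
python3 -m handwheel '[{"linear":[0,0,0],"yaw":0},{"linear":[0,0,0],"yaw":0},{"linear":[0,0,0],"yaw":0},{"linear":[0,0,0],"yaw":0},{"linear":[0,0,0],"yaw":0},{"linear":[0,0,0],"yaw":0}]' 0
cat > tip.py <<'E'
from h import *
s=arm.read_state(); im,d=get_image('wrist'); c=camera_info('wrist'); M=np.array(c['mount'])
K=np.array([[c['fx'],0,c['cx']],[0,c['fy'],c['cy']],[0,0,1]])
v,u=np.mgrid[0:480,0:640]; un=cv2.undistortPoints(np.c_[u.ravel(),v.ravel()].astype(float).reshape(-1,1,2),K,np.array(c['dist'])).reshape(-1,2)
T=(np.c_[un,np.ones(len(un))]*d.reshape(-1,1))@M[:3,:3].T+M[:3,3]; T=T.reshape(480,640,3)*1000
sel=(d>0)&(v>230)&(v<420)&(T[...,0]>-25)&(T[...,0]<16)&(T[...,2]<-17)&(T[...,2]>-100)&(abs(T[...,1])<70)
for sg in (-1,1):
    q=T[sel&(np.sign(T[...,1])==sg)]; q=q[np.argsort(-q[:,2])]; print(sg,len(q),q[:200:20].round(1).tolist())
E
python3 tip.py
```

```text
clock: 5.95
position: [0.5068, 0.234, 0.0019]
tcp_rot: [3.142, -0.0, 1.189]
wrist_force: [-0.6, 0.1, -0.5]
finger_gap: 0.991
-1 7754 [[5.4, -43.7, -44.8], [4.9, -43.3, -46.4], [3.9, -43.5, -47.0], [-9.3, -43.3, -47.5], [3.2, -43.3, -48.1], [-4.8, -43.5, -48.4], [8.1, -43.5, -48.7], [-6.6, -43.5, -49.1], [-3.8, -43.5, -49.5], [9.3, -44.6, -49.8]]
1 7898 [[5.6, 41.4, -45.1], [4.8, 41.2, -46.1], [3.9, 41.1, -46.9], [-0.7, 41.0, -47.2], [1.0, 41.0, -47.9], [5.4, 41.7, -48.3], [9.3, 42.8, -48.8], [7.9, 41.2, -49.1], [-5.5, 41.6, -49.4], [9.8, 41.6, -49.9]]
```

```bash
python3 -m handwheel '[{"linear":[3,-1,15],"yaw":0},{"linear":[0,0,12],"yaw":0},{"linear":[0,0,8],"yaw":0},{"linear":[0,0,5],"yaw":0},{"linear":[0,0,2],"yaw":0},{"linear":[0,0,0],"yaw":0}]' 0; python3 -m handwheel '[{"linear":[0,0,0],"yaw":0},{"linear":[0,0,0],"yaw":0},{"linear":[0,0,0],"yaw":0},{"linear":[0,0,0],"yaw":0}]' 1
```

```text
clock: 6.6
position: [0.5069, 0.2371, -0.0404]
tcp_rot: [-3.141, 0.0, 1.189]
wrist_force: [-0.3, 0.6, 0.1]
finger_gap: 0.996
clock: 7.0
position: [0.5082, 0.2375, -0.0389]
tcp_rot: [3.14, -0.001, 1.189]
wrist_force: [0.4, 1.0, 6.1]
finger_gap: 0.774
```

It has gripped: the opening of 0.774 is about 66 mm. I'll lift and see whether the plate droops.

```bash
python3 -m handwheel '[{"linear":[0,0,-10],"yaw":0},{"linear":[0,0,-25],"yaw":0},{"linear":[0,0,-25],"yaw":0},{"linear":[0,0,-25],"yaw":0},{"linear":[0,0,-25],"yaw":0},{"linear":[0,0,-25],"yaw":0},{"linear":[0,0,-25],"yaw":0},{"linear":[0,0,0],"yaw":0}]' 1; python3 - <<'E'
from h import *
im,d=get_image('scene'); im2,d2=get_image('wrist')
save('s4.png',np.hstack([cv2.resize(im[60:300,300:620],(400,300)),cv2.resize(im2,(400,300))]))
E
```

```text
clock: 7.8
position: [0.5092, 0.2378, 0.1237]
tcp_rot: [3.136, -0.004, 1.189]
wrist_force: [0.4, 0.6, -2.2]
finger_gap: 0.778
```

View pics/s4.png

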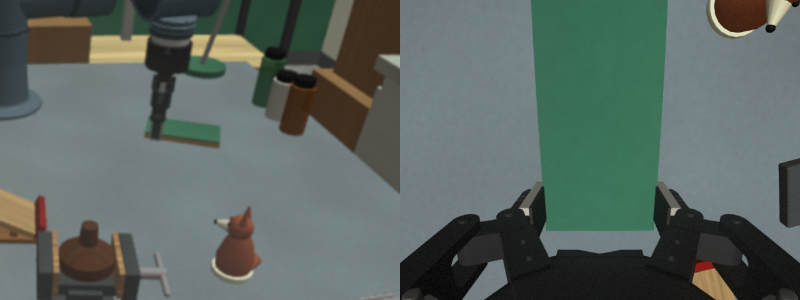

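The plate is held level, with hardly any droop, and sits square between the pads in the right-hand wrist view. The pads resist turning, so I'll put it down and regrip nearer the lower end. Then I can press the upper end up on the top of the backrest.

```bash
python3 -m handwheel '[{"linear":[0,0,30],"yaw":0},{"linear":[0,0,30],"yaw":0},{"linear":[0,0,30],"yaw":0},{"linear":[0,0,30],"yaw":0},{"linear":[0,0,25],"yaw":0},{"linear":[0,0,10],"yaw":0},{"linear":[0,0,7],"yaw":0},{"linear":[0,0,0],"yaw":0}]' 1; python3 -m handwheel '[{"linear":[0,0,0],"yaw":0},{"linear":[0,0,0],"yaw":0},{"linear":[0,0,0],"yaw":0},{"linear":[20,0,0],"yaw":0},{"linear":[20,0,0],"yaw":0},{"linear":[14,0,0],"yaw":0},{"linear":[0,0,0],"yaw":0}]' 0;  python3 -m handwheel '[{"linear":[0,0,0],"yaw":0},{"linear":[0,0,0],"yaw":0},{"linear":[0,0,0],"yaw":0},{"linear":[0,0,0],"yaw":0},{"linear":[0,0,0],"yaw":0}]' 1; python3 wl.py w5.png
```

```text
clock: 8.7
position: [0.5059, 0.237, -0.039]
tcp_rot: [-3.138, 0.004, 1.189]
wrist_force: [-20.1, -6.0, 36.0]
finger_gap: 0.775
clock: 9.4
position: [0.5277, 0.2885, -0.0422]
tcp_rot: [3.141, -0.001, 1.19]
wrist_force: [0.4, 0.1, -0.4]
finger_gap: 1.001
clock: 9.9
position: [0.5297, 0.2877, -0.0389]
tcp_rot: [3.138, -0.003, 1.188]
wrist_force: [0.1, 2.0, 13.3]
finger_gap: 0.778
clock 9.9 pos [ 0.5297  0.2877 -0.0389] rpy [179.82  -0.19  68.05] F [ 0.1  2.  13.3] gap 0.778
go linear [ -54.2   -2.7 -139.1] yaw -0.15
area 41441 ((530.8255004882812, 294.2156677246094), (95.99160766601562, 68.93755340576172), 67.9511489868164)
```

```bash
python3 -m handwheel '[{"linear":[0,0,-10],"yaw":0},{"linear":[0,0,-35],"yaw":0},{"linear":[0,0,-40],"yaw":0},{"linear":[0,0,-40],"yaw":0},{"linear":[0,0,-40],"yaw":0},{"linear":[0,0,-40],"yaw":-7.5},{"linear":[0,0,0],"yaw":-7.5},{"linear":[0,0,0],"yaw":0}]' 1; python3 -c "
from h import *
to(*st(-.043),.165,83)"
```

```text
clock: 10.75
position: [0.527, 0.2867, 0.1636]
tcp_rot: [3.141, -0.0, 1.45]
wrist_force: [-0.1, 0.2, -2.1]
finger_gap: 0.774
clock 10.75 pos [0.527  0.2867 0.1636] rpy [179.96  -0.01  83.06] F [-0.1  0.2 -2.1] gap 0.774
go linear [-491.6   69.1   -1.4] yaw 0.06
```

```bash
python3 -m handwheel '[{"linear":[-25,5,0],"yaw":0},{"linear":[-40,6,0],"yaw":0},{"linear":[-40,6,0],"yaw":0},{"linear":[-40,6,0],"yaw":0},{"linear":[-40,6,0],"yaw":0},{"linear":[-40,6,0],"yaw":0},{"linear":[-40,6,0],"yaw":0},{"linear":[-40,6,0],"yaw":0}]' 1;python3 -m handwheel '[{"linear":[-40,6,0],"yaw":0},{"linear":[-40,6,0],"yaw":0},{"linear":[-40,5,0],"yaw":0},{"linear":[-40,5,0],"yaw":0},{"linear":[-20,0,0],"yaw":0},{"linear":[0,0,0],"yaw":0}]' 1; python3 - <<'E'
from h import *
to(*st(-.043),.123,83)
im,d=get_image('scene'); im2,d2=get_image('top')
save('s6.png',np.hstack([cv2.resize(im[100:300,160:400],(480,400)),cv2.resize(im2[220:340,280:460],(320,400))[:, :]]))
E
```

```text
clock: 11.55
position: [0.535, -0.0226, 0.1605]
tcp_rot: [-3.137, -0.001, 1.447]
wrist_force: [0.9, 0.9, -2.0]
finger_gap: 0.772
clock: 12.15
position: [0.5353, -0.2044, 0.1605]
tcp_rot: [-3.137, -0.001, 1.444]
wrist_force: [-0.1, 0.5, -2.1]
finger_gap: 0.777
clock 12.15 pos [ 0.5353 -0.2044  0.1605] rpy [-179.76   -0.08   82.71] F [-0.1  0.5 -2.1] gap 0.777
go linear [-5.1  1.7 37.5] yaw -0.29
```

View pics/s6.png

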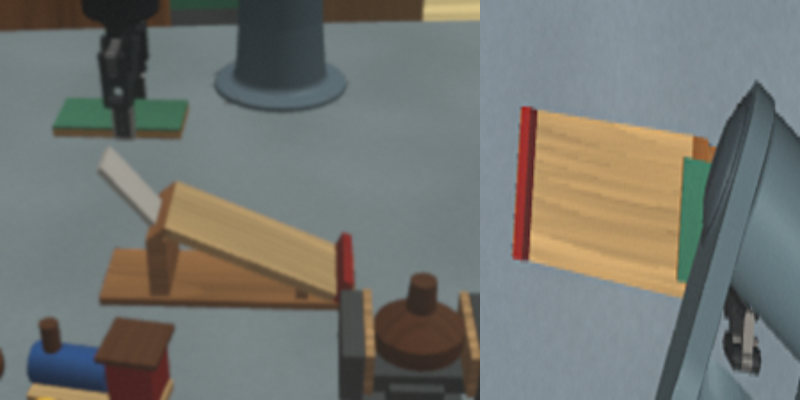

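```bash
python3 -m handwheel '[{"linear":[-5,2,10],"yaw":0},{"linear":[0,0,15],"yaw":0},{"linear":[0,0,11],"yaw":0},{"linear":[0,0,0],"yaw":0}]' 1|sed -n '2p;4p';python3 -m handwheel '[{"linear":[0,0,4],"yaw":0},{"linear":[0,0,4],"yaw":0},{"linear":[0,0,0],"yaw":0}]' 1|sed -n '2p;4p'; python3 -m handwheel '[{"linear":[0,0,4],"yaw":0},{"linear":[0,0,4],"yaw":0},{"linear":[0,0,0],"yaw":0}]' 1|sed -n '2p;4p'
cat > sc.py <<'E'
from h import *
import sys
im,d=get_image('scene'); save(sys.argv[1],cv2.resize(im[120:280,190:390],(600,480)))
E
python3 sc.py s7.png; python3 -c "
from h import *
to(*st(-.043),.0995,83)"
```

```text
position: [0.537, -0.2059, 0.1235]
wrist_force: [-0.6, 0.4, -2.3]
position: [0.5393, -0.2076, 0.1212]
wrist_force: [-4.8, 3.9, 7.6]
position: [0.5404, -0.2069, 0.1156]
wrist_force: [-8.1, 11.1, 18.1]
clock 13.3 pos [ 0.5404 -0.2069  0.1156] rpy [179.86  -0.05  83.11] F [-6.8 10.6 18.9] gap 0.776
go linear [-3.2 -3.9 16.1] yaw 0.11
```

View pics/s7.png

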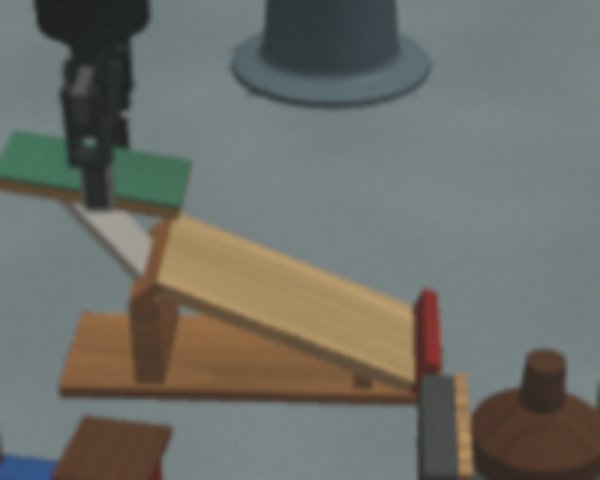

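The plate is tilting about the backrest's top edge as planned, with its upper end (left, about (20,160)) rising at 19 N. I'll keep going down.

```bash
python3 -m handwheel '[{"linear":[-1,-1,4],"yaw":0},{"linear":[-1,-1,4],"yaw":0},{"linear":[0,0,0],"yaw":0}]' 1|sed -n '2p;4p';python3 -m handwheel '[{"linear":[-1,-1,4],"yaw":0},{"linear":[0,0,4],"yaw":0},{"linear":[0,0,0],"yaw":0}]' 1|sed -n '2p;4p'; python3 sc.py s8.png; python3 -c "
from h import *
to(*st(-.043),.0995,83)"
```

```text
position: [0.5403, -0.2073, 0.1086]
wrist_force: [-1.6, 17.5, 20.8]
position: [0.5403, -0.2087, 0.1011]
wrist_force: [1.7, 17.3, 21.0]
clock 13.95 pos [ 0.5403 -0.2087  0.1011] rpy [179.44  -0.12  83.15] F [ 1.8 16.9 21.2] gap 0.776
go linear [-1.4 -4.   1.5] yaw 0.15
```

View pics/s8.png

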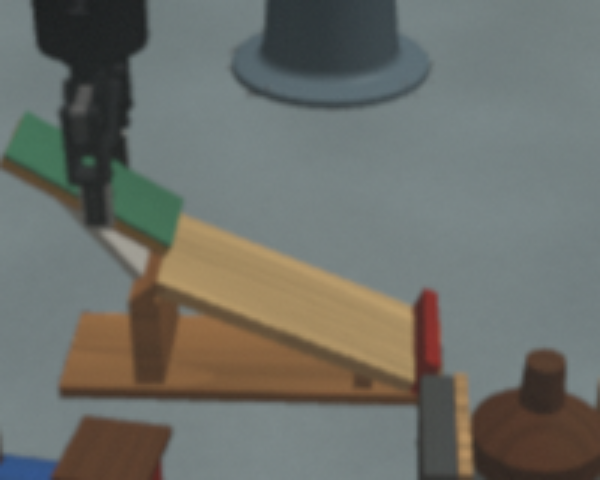

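Tilt is about 30° now, but the lower edge at (165,243) is right over the ridge. I need about 12 mm towards the backrest before going lower.

```bash
python3 -m handwheel '[{"linear":[-4,-1,0],"yaw":0},{"linear":[-4,-1,0],"yaw":0},{"linear":[-4,-1,0],"yaw":0},{"linear":[0,0,0],"yaw":0}]' 1|sed -n '2p;4p';python3 -m handwheel '[{"linear":[-1,0,3],"yaw":0},{"linear":[0,0,4],"yaw":0},{"linear":[0,0,0],"yaw":0}]' 1|sed -n '2p;4p'; python3 sc.py s9.png; python3 -c "
from h import *
to(*st(-.043),.0965,83)"
```

```text
position: [0.5388, -0.2117, 0.1009]
wrist_force: [13.4, 46.9, 24.9]
position: [0.5385, -0.2156, 0.0959]
wrist_force: [5.8, 40.5, 32.5]
clock 14.7 pos [ 0.5385 -0.2156  0.0959] rpy [179.23  -0.69  83.2 ] F [ 6.5 40.6 33. ] gap 0.776
go linear [ 5.7 -3.  -0.6] yaw 0.2
```

View pics/s9.png

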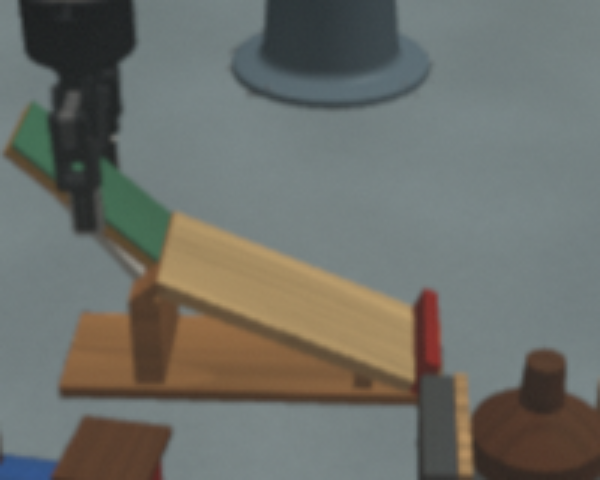

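Tilt is about 42° and the lower edge at (152,262) is on the groove side of the ridge. I'll ease it down along the backrest, then let go so it settles in the groove.

```bash
python3 -m handwheel '[{"linear":[2,0,2],"yaw":0},{"linear":[3,0,2],"yaw":0},{"linear":[0,0,0],"yaw":0}]' 1|sed -n '2p;4p';python3 -m handwheel '[{"linear":[0,0,0],"yaw":0},{"linear":[0,0,0],"yaw":0},{"linear":[0,0,0],"yaw":0},{"linear":[0,0,0],"yaw":0},{"linear":[0,0,0],"yaw":0}]' 0; python3 sc.py s10.png
```

```text
position: [0.5386, -0.2161, 0.0955]
wrist_force: [-8.4, 28.0, 47.1]
clock: 15.5
position: [0.5311, -0.218, 0.0832]
tcp_rot: [-3.141, -0.0, 1.45]
wrist_force: [0.5, 0.2, -0.3]
finger_gap: 0.998
```

View pics/s10.png

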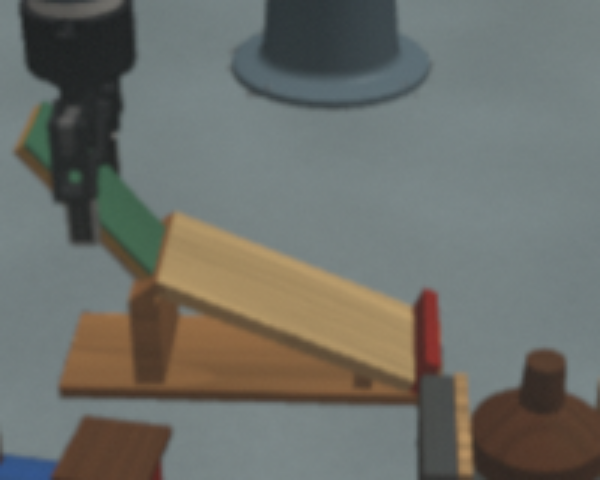

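The plate leans on the backrest with its lower edge at (150,280), near the groove, at an estimated tilt of 49°. The force reads zero. I'll back straight up and measure it with the wrist depth.

```bash
python3 -m handwheel '[{"linear":[0,0,-5],"yaw":0},{"linear":[0,0,-15],"yaw":0},{"linear":[0,0,-25],"yaw":0},{"linear":[0,0,-30],"yaw":0},{"linear":[0,0,-35],"yaw":0},{"linear":[15,0,-20],"yaw":0},{"linear":[0,0,0],"yaw":0}]' 0
cat > wp.py <<'E'
from h import *
import sys
s=arm.read_state(); im,d=get_image('wrist'); save(sys.argv[1],im); c=camera_info('wrist'); M=np.array(c['mount'])
K=np.array([[c['fx'],0,c['cx']],[0,c['fy'],c['cy']],[0,0,1]])
v,u=np.mgrid[0:480,0:640]; un=cv2.undistortPoints(np.c_[u.ravel(),v.ravel()].astype(float).reshape(-1,1,2),K,np.array(c['dist'])).reshape(-1,2)
T=(np.c_[un,np.ones(len(un))]*d.reshape(-1,1))@M[:3,:3].T+M[:3,3]
R=Ro.from_euler('xyz',s['tcp_rot']).as_matrix(); Wd=T@R.T+s['position']; xy=w2s(Wd); S=np.c_[xy,Wd[:,2]].reshape(480,640,3)
hsv=cv2.cvtColor(im,cv2.COLOR_RGB2HSV); g=(hsv[...,0]>60)&(hsv[...,0]<90)&(hsv[...,1]>90)&(d>0)
n_,l,stt,_=cv2.connectedComponentsWithStats(g.astype(np.uint8)); g=l==1+np.argmax(stt[1:,4])
Q=S[g]*1000; m=Q.mean(0); _,sv,V=np.linalg.svd(Q-m,full_matrices=False); nn=V[2]*np.sign(V[2,2]); print('n',len(Q),'mean',m.round(1),'normal',nn.round(3),'angle',np.arccos(nn[2]).round(3))
a=np.cross([0,1,0],nn); a/=np.linalg.norm(a); b=np.cross(nn,a)
r=cv2.minAreaRect(np.c_[(Q-m)@a,(Q-m)@b].astype(np.float32)); print(r); C=m+r[0][0]*a+r[0][1]*b-6*nn; print('plate centre stand mm',C.round(1),'extent along slope',((Q-m)@a).min().round(1),((Q-m)@a).max().round(1), 'z',Q[:,2].min().round(1),Q[:,2].max().round(1),'y',np.percentile(Q[:,1],[1,99]).round(1), 'x',np.percentile(Q[:,0],[1,99]).round(1))
E
python3 wp.py w11.png
```

```text
clock: 16.25
position: [0.5356, -0.2034, 0.2195]
tcp_rot: [3.133, 0.004, 1.452]
wrist_force: [-0.2, -0.7, 0.4]
finger_gap: 0.999
n 15508 mean [-54.2  -0.9 161. ] normal [ 0.788 -0.003  0.616] angle 0.907
((10.466743469238281, -0.1049957275390625), (67.81548309326172, 131.11166381835938), 89.87283325195312)
plate centre stand mm [-52.5  -1.  149.1] extent along slope -55.0 76.0 z 100.5 205.4 y [-34.  32.] x [-87.7  -9.3]
```

View pics/w11.png

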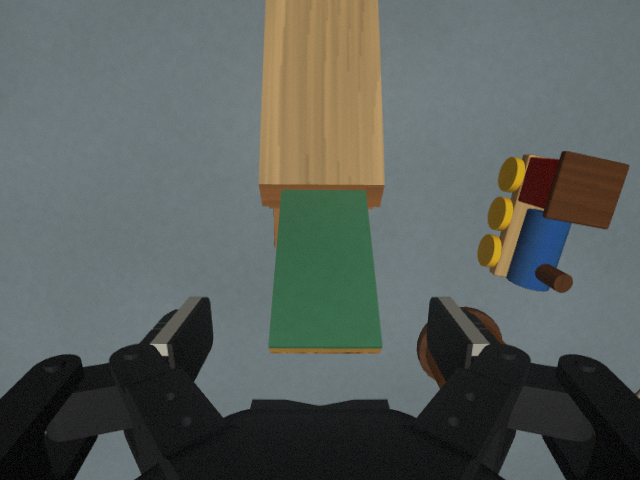

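The wrist picture and fit show the plate green side out and square in the groove, centre (−52.5, −1, 149) mm with its face at 0.907 rad. It is released and at rest, so the first part is done. All 12 views are used, so from here I work by numbers. Next I go behind its upper edge with the fingers half closed and push it over the ridge.

```bash
python3 -m handwheel '[{"linear":[-20,0,-10],"yaw":0},{"linear":[-30,0,0],"yaw":0},{"linear":[-30,0,0],"yaw":0},{"linear":[-20,0,0],"yaw":0},{"linear":[0,0,0],"yaw":0},{"linear":[0,0,0],"yaw":0}]' 0.53; python3 tip.py; python3 -c "
from h import *
to(*st(-.135),.145,83)"
```

```text
clock: 16.9
position: [0.5209, -0.302, 0.223]
tcp_rot: [-3.14, -0.001, 1.45]
wrist_force: [-0.5, 0.2, -0.6]
finger_gap: 0.467
-1 9427 [[-2.2, -21.6, -34.0], [-6.9, -21.6, -35.8], [9.0, -26.6, -37.0], [-6.6, -21.7, -38.2], [-2.6, -21.4, -39.0], [-12.1, -21.7, -39.3], [0.7, -21.6, -40.1], [-0.8, -21.5, -40.7], [9.1, -21.5, -41.2], [10.1, -27.3, -41.8]]
1 9450 [[-1.4, 18.8, -33.8], [-4.1, 18.6, -35.9], [2.8, 18.7, -36.9], [9.5, 22.8, -38.0], [9.4, 24.3, -38.9], [5.3, 18.7, -39.4], [3.3, 18.7, -40.0], [9.3, 19.1, -40.8], [10.0, 24.6, -41.3], [5.8, 28.0, -41.8]]
clock 16.95 pos [ 0.5211 -0.3015  0.2232] rpy [-179.94   -0.06   83.11] F [ 0.3  0.1 -0.6] gap 0.47
go linear [ 1.   3.8 78.2] yaw 0.11
```

```bash
python3 -m handwheel '[{"linear":[0,5,20],"yaw":0},{"linear":[0,0,25],"yaw":0},{"linear":[0,0,25],"yaw":0},{"linear":[0,0,8],"yaw":0},{"linear":[0,0,0],"yaw":0},{"linear":[10,0,0],"yaw":0},{"linear":[10,0,0],"yaw":0},{"linear":[10,0,0],"yaw":0}]' 0.53|sed -n '2p;4p'; python3 -m handwheel '[{"linear":[10,0,-2],"yaw":0},{"linear":[10,0,-2],"yaw":0},{"linear":[10,0,-2],"yaw":0},{"linear":[10,0,-2],"yaw":0},{"linear":[10,0,-2],"yaw":0},{"linear":[0,0,0],"yaw":0}]' 0.53|sed -n '2p;4p'; python3 wp.py w12.png;python3 -c "
from h import *
print(w2s(arm.read_state()['position']))"
```

```text
position: [0.5307, -0.2725, 0.1474]
wrist_force: [-0.1, -5.2, 2.5]
position: [0.536, -0.222, 0.1559]
wrist_force: [-0.2, 0.3, -0.5]
n 18823 mean [-27.5  -1.3 195.5] normal [0.98  0.003 0.197] angle 1.373
((29.892044067382812, 0.1966705322265625), (68.03384399414062, 129.44180297851562), 89.8558578491211)
plate centre stand mm [-27.5  -1.1 165. ] extent along slope -34.8 94.6 z 102.7 229.8 y [-34.  32.] x [-36.  -13.2]
[-0.056  -0.0013]
```

```bash
python3 -m handwheel '[{"linear":[8,0,-2],"yaw":0},{"linear":[8,0,-2],"yaw":0},{"linear":[8,0,-1],"yaw":0},{"linear":[8,0,-1],"yaw":0},{"linear":[8,0,0],"yaw":0},{"linear":[8,0,0],"yaw":0},{"linear":[8,0,0],"yaw":0},{"linear":[8,0,0],"yaw":0}]' 0.53|sed -n '2p;4p'; cat > cork.py <<'E'
from h import *
import sys
im,d=get_image('top'); save(sys.argv[1],im)
v,u=np.mgrid[0:480,0:640]; Wd=world('top',np.c_[u.ravel(),v.ravel()],d); S=np.c_[w2s(Wd),Wd[:,2]].reshape(480,640,3)*1000
x=S[...,0]; h=S[...,2]-(105-np.tan(np.radians(24))*x)   # height over ramp
sel=(d>0)&(abs(S[...,1])<70)&(x>-40)&(x<200)&(h>6)&(h<20)&(x<176)
Q=S[sel]; print(len(Q)); 
if len(Q)>50:
    r=cv2.minAreaRect(np.c_[Q[:,0]/np.cos(np.radians(24)),Q[:,1]].astype(np.float32)); print('centre along slope, y',r)
    print('z',np.percentile(Q[:,2],[1,50,99]).round(1),'x',np.percentile(Q[:,0],[1,50,99]).round(1),'y',np.percentile(Q[:,1],[1,99]).round(1),'colour',np.median(im[sel],0))
E
python3 cork.py t13.png; python3 wp.py w13.png; python3 -c "
from h import *
print(w2s(arm.read_state()['position']))"
```

```text
position: [0.5436, -0.1592, 0.1618]
wrist_force: [0.3, 0.1, 1.3]
1229
centre along slope, y ((119.97856140136719, -0.7761611938476562), (70.22280883789062, 143.55606079101562), 89.90209197998047)
z [61.7 80.1 98.2] x [ 47.9  86.  124.6] y [-35.2  31.5] colour [181. 139.  91.]
n 4 mean [ 20.3 -56.9 288.6] normal [ 0.155 -0.794  0.588] angle 0.942
((-0.011612169444561005, -0.0985988974571228), (1.6929166316986084, 0.48550352454185486), 70.90242767333984)
plate centre stand mm [ 19.3 -52.2 285. ] extent along slope -0.5 0.4 z 288.1 289.0 y [-57.4 -56.5] x [19.6 20.8]
[ 0.0082 -0.0012]
```

```bash
cat > ck.py <<'E'
from h import *
import sys
s=arm.read_state(); im,d=get_image('wrist'); save(sys.argv[1],im); c=camera_info('wrist'); M=np.array(c['mount'])
K=np.array([[c['fx'],0,c['cx']],[0,c['fy'],c['cy']],[0,0,1]])
v,u=np.mgrid[0:480,0:640]; un=cv2.undistortPoints(np.c_[u.ravel(),v.ravel()].astype(float).reshape(-1,1,2),K,np.array(c['dist'])).reshape(-1,2)
T=(np.c_[un,np.ones(len(un))]*d.reshape(-1,1))@M[:3,:3].T+M[:3,3]
R=Ro.from_euler('xyz',s['tcp_rot']).as_matrix(); Wd=T@R.T+s['position']; S=np.c_[w2s(Wd),Wd[:,2]].reshape(480,640,3)*1000
x=S[...,0]; a=np.radians(24); h=(S[...,2]-105+np.tan(a)*x)*np.cos(a); t=x*np.cos(a)+(105-S[...,2])*np.sin(a)
ok=(d>0)&(T[:,2].reshape(480,640)>-.035)
print('pos stand',w2s(s['position'])*1000,s['position'][2],'clock',s['clock'])
for lo in range(-20,215,10):
    m=ok&(abs(S[...,1])<20)&(t>=lo)&(t<lo+10); print(lo,m.sum(),np.median(h[m]).round(1) if m.any() else '',np.median(im[m],0) if m.any() else '')
m=(ok&(h>7)&(h<18)&(t>-20)&(t<198)&(abs(S[...,1])<75)).astype(np.uint8); m=cv2.morphologyEx(m,cv2.MORPH_OPEN,np.ones((5,5)))>0
r=cv2.minAreaRect(np.c_[t[m],S[...,1][m]].astype(np.float32)); print(m.sum(),'(slope t, y)',r)
E
python3 ck.py w14.png
```

```text
pos stand [ 8.2423 -1.2197] 0.16182481594658532 clock 19.3
-20 787 -14.7 [157. 158. 141.]
-10 933 -4.8 [123.  82.  47.]
0 1055 -0.6 [156. 127.  86.]
10 931 11.1 [155. 120.  79.]
20 903 11.1 [155. 119.  79.]
30 902 11.1 [155. 120.  79.]
40 886 11.1 [158. 123.  81.]
50 874 11.2 [163. 127.  83.]
60 833 11.2 [160. 124.  81.]
70 818 11.2 [152. 118.  78.]
80 802 11.1 [159. 123.  81.]
90 788 11.1 [154. 119.  78.]
100 765 11.1 [152. 117.  77.]
110 734 11.1 [159. 124.  81.]
120 733 11.2 [149. 116.  76.]
130 572 11.1 [155. 120.  79.]
140 192 -0.9 [156. 128.  85.]
150 635 -0.8 [156. 128.  85.]
160 594 -0.8 [156. 128.  85.]
170 585 -0.8 [156. 128.  85.]
180 558 -0.8 [155. 127.  84.]
190 677 -0.4 [149. 122.  80.]
200 0  
210 0  
18278 (slope t, y) ((73.55132293701172, -1.7023773193359375), (68.5606918334961, 130.96568298339844), 89.89915466308594)
```

The plate has dropped onto the ramp cork up and square (height over the ramp 11–12 mm, slope position 8–139 mm, y −1.7 mm). It has stopped part way, 61 mm short of the stop. I'll take it by its long sides and slide it down.

```bash
python3 -m handwheel '[{"linear":[15,0,0],"yaw":0},{"linear":[20,0,0],"yaw":0},{"linear":[19,0,10],"yaw":0},{"linear":[0,0,25],"yaw":0},{"linear":[0,0,30],"yaw":0},{"linear":[0,0,30],"yaw":0},{"linear":[0,0,17],"yaw":0},{"linear":[0,0,0],"yaw":0}]' 0; python3 -c "
from h import *
to(*st(.062,.0),.045,83)
print(w2s(arm.read_state()['position']))"
```

```text
clock: 20.15
position: [0.5477, -0.1048, 0.0469]
tcp_rot: [-3.136, -0.002, 1.45]
wrist_force: [-0.4, 0.4, 0.2]
finger_gap: 1.003
clock 20.15 pos [ 0.5477 -0.1048  0.0469] rpy [-179.66   -0.1    83.1 ] F [-0.4  0.4  0.2] gap 1.003
go linear [-0.4  1.3  1.9] yaw 0.1
[0.0624 0.0013]
```

```bash
python3 -m handwheel '[{"linear":[0,2,1],"yaw":0},{"linear":[0,0,0],"yaw":0},{"linear":[0,0,0],"yaw":0},{"linear":[0,0,0],"yaw":0},{"linear":[0,0,0],"yaw":0}]' 1; python3 ck.py w15.png | tail -1
```

```text
clock: 20.65
position: [0.5535, -0.1067, 0.0512]
tcp_rot: [3.139, 0.0, 1.45]
wrist_force: [-1.8, 1.6, 5.6]
finger_gap: 0.74
25840 (slope t, y) ((134.78076171875, -0.06128692626953125), (100.1559066772461, 126.42078399658203), 89.97581481933594)
```

```bash
python3 ck.py w16.png; python3 -c "
from h import *
to(*st(.062),.045,83)"
```

```text
pos stand [61.2589 -4.6636] 0.05127168003796088 clock 20.7
-20 0  
-10 0  
0 0  
10 0  
20 0  
30 0  
40 0  
50 0  
60 43 10.0 [153. 118.  77.]
70 2018 11.0 [145. 112.  73.]
80 2218 11.1 [150. 116.  76.]
90 2189 11.1 [147. 114.  74.]
100 2102 11.1 [145. 112.  73.]
110 2031 11.1 [152. 117.  76.]
120 1978 11.1 [144. 111.  73.]
130 1690 11.2 [149.  115.5  75. ]
140 846 -0.8 [151. 124.  83.]
150 1556 -0.9 [151. 124.  83.]
160 1486 -0.8 [151. 124.  82.]
170 1449 -0.8 [151. 124.  82.]
180 1387 -0.8 [150. 122.  81.]
190 3876 7.8 [68. 23. 16.]
200 231 19.0 [117.  24.  19.]
210 0  
25656 (slope t, y) ((134.96559143066406, -0.18146133422851562), (100.16104888916016, 126.04106903076172), 89.98094177246094)
clock 20.75 pos [ 0.5535 -0.1067  0.0512] rpy [179.82   0.02  83.1 ] F [-1.7  2.2  4.7] gap 0.745
go linear [ 0.8 -4.7  6.2] yaw 0.1
```

```bash
python3 -m handwheel '[{"linear":[0,0,-1],"yaw":0},{"linear":[5,0,2],"yaw":0},{"linear":[9,0,4],"yaw":0},{"linear":[9,0,4],"yaw":0},{"linear":[0,0,0],"yaw":0}]' 1; python3 ck.py w17.png | grep -E "^(1[2-9]0|200|pos)"
```

```text
clock: 21.25
position: [0.5561, -0.0824, 0.0405]
tcp_rot: [3.139, -0.001, 1.451]
wrist_force: [1.1, 2.6, 3.2]
finger_gap: 0.746
pos stand [85.6249 -4.2669] 0.040505131835909515 clock 21.25
120 2150 11.1 [147. 114.  74.]
130 2075 11.1 [149. 115.  75.]
140 2003 11.1 [155. 120.  78.]
150 1954 11.1 [145. 112.  73.]
160 1043 11.1 [151. 117.  76.]
170 1368 -0.9 [154.  125.5  84. ]
180 1531 -0.9 [153. 125.  83.]
190 3784 7.3 [71.  28.  22.5]
200 1599 19.1 [120.  31.  28.]
```

The plate slides with the grip: its lower edge went from about 139 to 165 mm. About 33 mm to the stop.

```bash
python3 -m handwheel '[{"linear":[9,0,4],"yaw":0},{"linear":[9,0,4],"yaw":0},{"linear":[9,0,4],"yaw":0},{"linear":[0,0,0],"yaw":0}]' 1|sed -n '2p;4p'; python3 -m handwheel '[{"linear":[2,0,1],"yaw":0},{"linear":[2,0,1],"yaw":0},{"linear":[0,0,0],"yaw":0}]' 1|sed -n '2p;4p'; cat >> ck.py <<'E'
m=ok&(abs(S[...,1])<30)&(t>120)&(t<205)
for lo in range(174,204,2):
    k=m&(t>=lo)&(t<lo+2); print('f',lo,k.sum(),np.median(h[k]).round(1) if k.any() else '',np.median(im[k],0) if k.any() else '')
E
python3 ck.py w18.png | grep -E "^(f|pos)"
```

```text
position: [0.5593, -0.056, 0.0286]
wrist_force: [1.9, 2.4, 4.5]
position: [0.5599, -0.0539, 0.0276]
wrist_force: [-1.3, -2.9, 10.4]
pos stand [114.4138  -4.5728] 0.02756195203275167 clock 22.0
f 174 608 11.1 [160.5 124.5  82. ]
f 176 603 11.1 [158. 123.  81.]
f 178 598 11.1 [163. 126.  83.]
f 180 585 11.1 [161. 124.  81.]
f 182 584 11.1 [153. 118.  78.]
f 184 587 11.1 [153. 118.  78.]
f 186 598 11.1 [149. 115.  76.]
f 188 576 11.1 [152. 117.  77.]
f 190 576 11.1 [161. 124.  82.]
f 192 574 11.2 [167. 129.  85.]
f 194 557 11.1 [159. 123.  81.]
f 196 1738 15.4 [77. 32. 26.]
f 198 620 19.1 [129.  36.  30.]
f 200 619 19.1 [129.  36.  31.]
f 202 580 19.1 [129.  36.  32.]
```

```bash
python3 -m handwheel '[{"linear":[2,0,0],"yaw":0},{"linear":[0,0,0],"yaw":0}]' 1|sed -n '2p;4p'; python3 -m handwheel '[{"linear":[0,0,0],"yaw":0},{"linear":[0,0,0],"yaw":0},{"linear":[0,0,0],"yaw":0},{"linear":[0,0,0],"yaw":0},{"linear":[0,0,0],"yaw":0}]' 0;  python3 -m handwheel '[{"linear":[0,0,-5],"yaw":0},{"linear":[0,0,-15],"yaw":0},{"linear":[0,0,-30],"yaw":0},{"linear":[0,0,-40],"yaw":0},{"linear":[0,0,-40],"yaw":0},{"linear":[0,0,-20],"yaw":0},{"linear":[0,0,0],"yaw":0}]' 0|sed -n '1,2p;4p'; python3 ck.py w19.png | grep -vE "^-"; sed -i 's/(t<198)/(t<194)/' ck.py; python3 ck.py w20.png | grep slope; python3 - <<'E'
from h import *
get_image('top')
for t in ['fox','engine','dome']: print(t,[(np.round(x['at'],3),round(x['p'],2)) for x in spotter.recognise(t,'top')[:2]])
get_image('scene')
for t in ['fox','engine','dome']: print(t,[(np.round(x['at'],3),round(x['p'],2)) for x in spotter.recognise(t,'scene')[:1]])
E
```

```text
position: [0.5598, -0.0538, 0.0275]
wrist_force: [-3.2, -9.0, 8.6]
clock: 22.75
position: [0.5585, -0.0507, 0.0256]
tcp_rot: [-3.141, -0.0, 1.451]
wrist_force: [-0.1, 0.5, 0.0]
finger_gap: 1.003
clock: 23.45
position: [0.5616, -0.0517, 0.1817]
wrist_force: [0.7, -0.0, -0.1]
pos stand [116.7813  -5.9743] 0.181701176235198 clock 23.45
0 634 -1.0 [153. 126.  85.]
10 593 -0.9 [153. 126.  84.]
20 627 -0.9 [154. 127.  85.]
30 579 -0.9 [155. 127.  85.]
40 611 -1.0 [155. 127.  85.]
50 585 -1.0 [154. 126.  85.]
60 583 -0.5 [155. 126.  84.]
70 647 11.0 [150. 116.  77.]
80 599 11.0 [151. 117.  77.]
90 594 11.1 [150. 117.  77.]
100 605 11.1 [156. 121.  79.]
110 585 11.1 [158. 122.  80.]
120 565 11.0 [156. 121.  79.]
130 565 11.1 [148. 115.  76.]
140 571 11.1 [155. 120.  79.]
150 535 11.1 [150. 116.  77.]
160 553 11.1 [148. 115.  76.]
170 528 11.1 [157. 121.  81.]
180 518 11.2 [145. 112.  75.]
190 706 11.9 [128.   90.5  61. ]
200 473 19.1 [125.  38.  33.]
210 0  
12883 (slope t, y) ((132.52552795410156, -8.112804412841797), (79.23735809326172, 130.95999145507812), 89.90913391113281)
f 174 163 11.
[... 171 characters left out ...]
7. 114.  75.]
f 186 146 11.2 [143. 111.  74.]
f 188 155 11.2 [145. 112.  75.]
f 190 149 11.3 [153. 118.  79.]
f 192 150 11.3 [160. 124.  83.]
f 194 156 11.1 [154.  119.5  79. ]
f 196 428 14.2 [86. 35. 30.]
f 198 171 19.1 [125.  37.  32.]
f 200 161 19.2 [125.  38.  33.]
f 202 158 19.2 [125.  38.  33.]
12518 (slope t, y) ((130.47286987304688, -2.739788055419922), (68.31200408935547, 126.98152923583984), 89.89785766601562)
fox [(array([0.712, 0.316, 0.056]), 0.83)]
engine [(array([ 0.747, -0.226,  0.076]), 0.89)]
dome [(array([ 0.682, -0.376,  0.086]), 0.92)]
fox [(array([0.735, 0.321, 0.05 ]), 0.87)]
engine [(array([ 0.779, -0.225,  0.06 ]), 0.7)]
dome [(array([ 0.716, -0.388,  0.063]), 0.84)]
```

The plate lies cork up against the stop, the gripper is clear, and the bystanders are where they started. Handing in.

```bash
python3 -c "
from h import *
s=arm.read_state(); print(s['clock'],s['wrist_force'].round(1))
print(arm.finish_job())"
```

```text
23.95 [-0.4  0.1 -0.1]
the job is handed in; nothing more can be done
None
```

I turned the plate over on the stand and handed the job in at 24 s. No verdict is reported, so the results below are my own measurements.

**What I did**
- **Groove:** I gripped the plate by its long sides and tilted it on the backrest's top edge. I let go above the groove and it settled there.
- **Ridge:** I pushed it over from behind with the fingers half closed, rather than gripping its upper edge as the task asked. The gripper turns only about its own axis, and the pads had held the plate rigidly when I lifted it.
- **Ramp:** It stopped part way down, so I took it by its sides, slid it to the stop and let go.

**Last checks**
- **Standing in the groove:** centre at (−52.5, −1, 149) mm in the stand's frame, face at 0.907 rad. It was released, with no force on the gripper.
- **At the end:** cork face up. The lower edge is at about 196–197 mm down the slope, where the red stop begins in the same measurement. It is 2.7 mm off the centre line and about 0.1° off square.
- **Fox, engine and dome:** each was found within about 4 mm of its first position, which is the spotter's own accuracy.

**What failed or disagreed**
- **First moves:** one set was refused because every row needs a yaw value.
- **First grasp:** it closed above the plate, because the finger tips measured about 39 mm behind the stated TCP. I allowed for that from then on.
- **Stand position:** lengths along the stand read about 2.5–3 mm short of the stated ones. I judged the final fit by the plate's edge meeting the stop, not by absolute position.
- **Pictures:** I used up my 12 views once the plate was standing in the groove, so the tipping and the final placing were checked by depth measurements only.

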